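# Tug-check and invert the loaded vial cassette

### The arm

A 6-joint arm with a two-finger parallel gripper is mounted at the origin on a cart in front of the work surface, level with it; the furniture and walls round the work are solid. World frame = base frame: x ahead of the robot, y to its left, z up, the work surface at z = 0. Lengths are in m, angles in rad, forces in N, time in s.
With the tool pointing down it reaches from about 0.325 to 0.775 m from the base axis. Payload 5.5 kg.
Tool frame: the origin (TCP) lies between the finger pads; the fingertips stand 8 mm ahead of it and the grasp point (between the pads) lies 11 mm behind it (tcp_to_tips is the distance from the TCP to the fingertips, in m); z points along the fingers, y is the line along which they close (so a half turn about z gives the same grasp; the last joint's range is limited). The gripper opens to 88 mm and grips with 3 to 60 N. Pads are 20 mm wide; open, the fingers measure 115 mm over their backs; the gripper's body (75 mm by 178 mm) begins 61 mm behind the grasp point.
Start: joints at [1.178, 0.091, 1.231, -0, 1.82, -0.057], TCP at [0.198, 0.567, 0.231] pointing down, gripper open.
Joint ranges: [-2.87, 2.87], [-0.86, 2.18], [0.17, 2.46], [-1.51, 4.65], [0.06, 2.69], [-2.65, 2.65]. Speed limits (rad/s): [2.57, 2.57, 3.01, 3.14, 3.14, 3.14].

### API

Orientations are given as a unit quaternion [w, x, y, z].
In Python, from bench import * gives the robot as it stands. Calls block until the motion is done:
- move_to(position, orientation): joint-space move of the TCP to a pose.
- move_l(position, speed=0.15, orientation=None): straight line of the TCP; orientation=None keeps the orientation; speed is the mean speed in m/s.
- movej(angles): joint-space move.
- gripper_open() and close(): open the fingers fully, or close them until they stop; the grip force is fixed at half the most.
- hold(seconds).
- inverse_kinematics(position, orientation): joint angles nearest the present ones, or None.
- state(): the state.
- get_image(name): name is "side" or "top" or "wrist"; returns a dict with "frame" (384x512x3 uint8, blue, green, red), "depth" (384x512 float32, m along the optical axis (not along the pixel's ray), 0 where there is no reading), "camera_matrix" (3x3 intrinsics, pixels), "view" (4x4, takes a point from world to camera coordinates). Camera axes: x right, y up, looking along -z (the intrinsics and any distortion apply to the point x, -y, -z); pixel columns grow to the right and rows downward; lengths in m; the calibration is good to about 2 mm. A picture is of the moment at which its call begins.
A pose or a line that the arm cannot do raises IKError and nothing moves.
- job_done(): hands the job in; it is judged then, once.
The state is a dict: "time": time; "joint_pos": joint angles; "dq": joint speeds; "joint_torque": joint torques, N m; "ee_pos": TCP position; "ee_rot": TCP orientation; "ft_force": force on the tool from outside, world axes, zero at the start; "moment": the same for the moment, N m; "finger_gap": finger opening in m; "finger_force": force on a finger pad.
Only numpy, scipy, OpenCV 4.12 (cv2) and the standard library are available. Lean on these libraries where they do the work, as an engineer would, in place of code of your own. Each camera call takes 0.05 s, during which the arm holds its last target. There are 200 camera calls.

### The job

Two yellow-handled cassettes sit in turn-over stands; one holds three vials with blue caps, the other is empty. Before mixing the vials, check the loaded cassette's sprung latch: tug the cassette by its handle, level and straight out of its stand, as far as the latch lets it (some 8 mm), and keep the pull for half a second; then let it draw back, swing the handle up and over to the far side until the cassette lies completely upside down, still home in its frame, and let go. Leave the empty cassette as it is.

Things in the scene. Friction and masses are not known exactly. Their poses are not given: they have to be found in the camera images.
- loaded_handle (a point): Centre of the loaded cassette's yellow handle bar: round, 10 mm thick, 60 mm free length, along local y, 85 mm from the turning axis; it may turn between the fingers. Local x points from bar to axis. Behind the bar nothing for 45 mm: a finger fits there if the gripper opens only about 40 mm. Steel arms at the bar's ends, 80 mm apart. Cassette 56 x 94 x 27 mm, grey, blue underside, three vials.
- loaded_axis (a point): Middle of the loaded cassette's turning axis, 100 mm above the bench, on its fixed stand (grey foot 110 x 156 mm, aluminium uprights 132 mm apart ending 17 mm above the axis). Local y lies along the axis, z is up; the handle starts on the local -x side (toward the robot) and must end on the +x side.
- loaded_turn (a joint): Turn angle of the loaded cassette, rad: 0 = upright, handle level on the robot's side; grows as the handle swings up and over; pi = completely upside down, handle level on the far side, at a stop. Stiff (0.15 N m), stays where it is left; starts at 0 to 0.12.
- loaded_play (a joint): How far the loaded cassette is pulled out of its frame toward its handle, m: 0 = home, 0.008 = against the latch, which holds. A spring (2 N at the start of travel, 8 N at 0.008) draws it back home.
- spare_handle (a point): Centre of the yellow handle bar of the empty cassette in the other, otherwise identical stand. To be left alone.

How it is judged:
On the way:
1. the loaded cassette, not yet turned, is tugged out at least 4 mm against its latch (value of joint loaded_play above 0.004 m and value of joint loaded_turn below 0.35 rad), for 0.2 s.
At the end, for the whole second after the job is handed in: The loaded cassette is turned upside down to within 0.2 rad of its stop (turn angle over 2.94 rad), at rest, and home in its frame to within 3 mm (value of joint loaded_turn above 2.94 rad and velocity of joint loaded_turn between -0.1 and 0.1 rad/s and value of joint loaded_play below 0.003 m); the robot touches nothing.
It fails at once if the empty cassette's handle is moved by more than 20 mm (distance of spare_handle from where it was at the start of the episode above 0.02 m).
It also fails if it takes over 45 s, if anything falls off the work surface, if the arm or the gripper's body presses on something with over 40 N, if the wrist force passes 120 N, or if a joint passes its speed limit or range.

## Working session

There is one attempt and no reset: what is moved stays moved. The work goes in short steps, each a Python script; the robot and the scene stay as the last script left them, time stands still between calls to the robot, and variables do not carry over. Pictures are saved under pics/ and viewed, at most 10 in all, crops included, and the job is handed in when it is done.

View pics/top0.png

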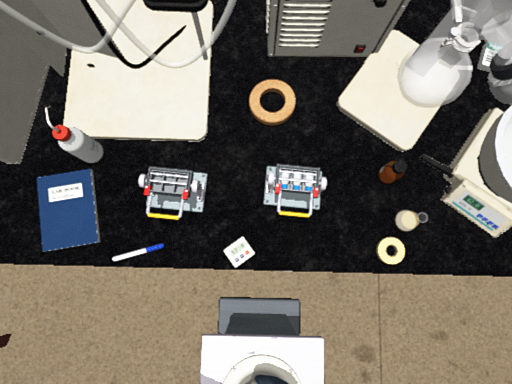

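View pics/side0.png

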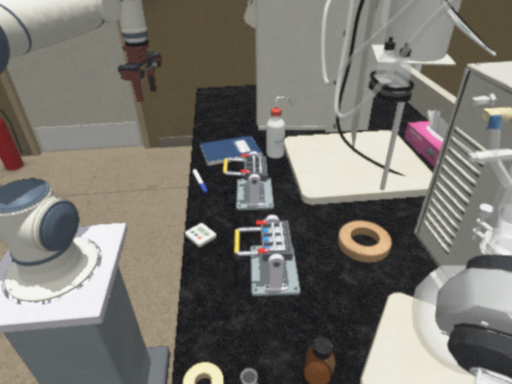

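The loaded stand is the right one in the top view (vials; handle at about px (293,213)). The empty one has its handle at about (163,215). Next I measure the bar from the yellow pixels and check IK for tilted grasps.

```bash
cat > h.py <<'E'
import cv2,numpy as np
from scipy.spatial.transform import Rotation as R
def yellow(im,box):
    """world points of yellow pixels in box (c0,r0,c1,r1)"""
    hsv=cv2.cvtColor(im["frame"],cv2.COLOR_BGR2HSV)
    m=cv2.inRange(hsv,(20,140,120),(35,255,255))>0
    k=np.zeros_like(m);c0,r0,c1,r1=box;k[r0:r1,c0:c1]=1
    return pts(im,*np.nonzero(m&k&(im["depth"]>0)))
def pts(im,r,c):
    K=im["camera_matrix"];d=im["depth"][r,c]
    p=np.stack([(c-K[0,2])*d/K[0,0],-(r-K[1,2])*d/K[1,1],-d],-1)
    V=im["view"];return (p-V[:3,3])@V[:3,:3]
def quat(tilt,yaw):
    """tool down tilted by tilt (positive: tool z leans to stand +x); tool y along stand x"""
    x,z=np.array([np.cos(yaw),np.sin(yaw),0]),np.array([0,0,1.])
    tz=np.sin(tilt)*x-np.cos(tilt)*z; ty=np.cos(tilt)*x+np.sin(tilt)*z
    return R.from_matrix(np.stack([np.cross(ty,tz),ty,tz],1)).as_quat(scalar_first=True),tz
def flip(q): return (R.from_quat(q,scalar_first=True)*R.from_euler('z',np.pi)).as_quat(scalar_first=True)
E
python3 - <<'E'
from bench import *
from h import *
np.set_printoptions(precision=4,suppress=True)
for n,bs in(("top",[(270,200,320,225),(140,205,190,225)]),("side",[(228,222,262,258)])):
    im=dict(np.load(f"pics/{n}0.npz"))
    for b in bs:
        p=yellow(im,b); c=p.mean(0); u=np.linalg.svd(p-c)[2][0]; s=(p-c)@u
        print(n,len(p),np.median(p,0),"axis",u,"len",np.ptp(s),"mid",c+u*(s.max()+s.min())/2,"z",np.percentile(p[:,2],[5,50,95]))
        # highest/lowest columns
im=dict(np.load("pics/top0.npz"))
cv2.imwrite("pics/crop0.png",cv2.resize(im["frame"][150:230,250:340],None,fx=7,fy=7,interpolation=cv2.INTER_NEAREST))
E
```

```text
top 130 [ 0.4627 -0.0662  0.1033] axis [-0.1562  0.1715  0.9727] len 0.1208505783928605 mid [ 0.4704 -0.074   0.053 ] z [-0.0006  0.1033  0.1061]
top 136 [0.4476 0.2572 0.1127] axis [ 0.1406  0.3451 -0.928 ] len 0.1443447247668467 mid [0.4554 0.273  0.0582] z [-0.0016  0.1127  0.1159]
side 93 [ 0.465  -0.0632  0.1048] axis [-0.027   0.7606 -0.6487] len 0.21145199798355352 mid [ 0.4633 -0.0073  0.0514] z [0.0009 0.1048 0.1069]
```

View pics/crop0.png

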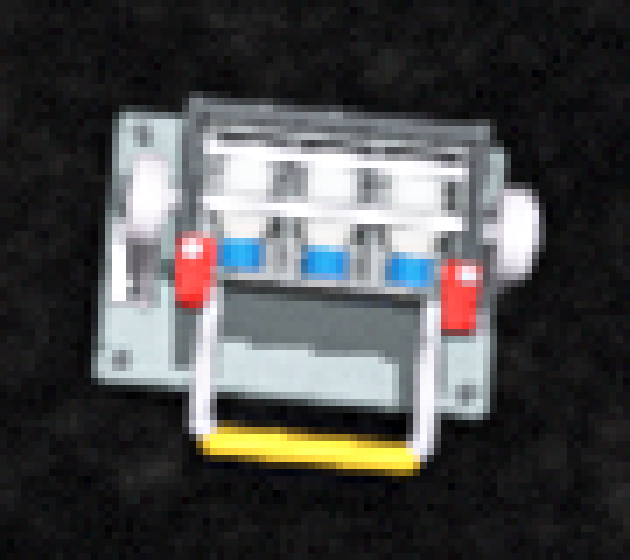

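The crop shows the loaded cassette with three blue caps. The bar runs from about (200,440) to (420,460) in the crop, so the stand is slightly yawed. Background pixels spoiled the fits, so I filter by height.

```bash
python3 - <<'E'
from bench import *
from h import *
np.set_printoptions(precision=4,suppress=True)
bars=[]
for n,b in(("top",(270,200,320,225)),("side",(228,222,262,258))):
    im=dict(np.load(f"pics/{n}0.npz")); p=yellow(im,b); p=p[p[:,2]>.09]
    c=p.mean(0); u=np.linalg.svd(p-c)[2][0]; u*=-np.sign(u[1])*-1; s=(p-c)@u
    m=c+u*(s.max()+s.min())/2; bars.append(m)
    print(n,len(p),"axis",u,"yaw",np.arctan2(-u[0],u[1]),"len",np.ptp(s),"mid",m)
# foot: low surface points 3..25 mm above bench around
im=dict(np.load("pics/top0.npz")); r,c=np.mgrid[155:225,255:335]; q=pts(im,r.ravel(),c.ravel())
f=q[(q[:,2]>.004)&(q[:,2]<.03)]; print("foot z",np.median(f[:,2]),cv2.minAreaRect(f[:,:2].astype(np.float32)))
g=q[q[:,2]>.11]; print("high",g.mean(0),g[:,2].max())
yaw=-0.1
for yaw in (-.1,):
  b=np.array([bars[0][0],bars[0][1],.1]); ax=b+.085*np.array([np.cos(yaw),np.sin(yaw),0])
  for fl in (0,1):
   for th,t in((0,50),(0,40),(0,30),(90,0),(90,20),(180,-20),(180,-30),(180,-40),(180,-50)):
    th=np.radians(th);q,tz=quat(np.radians(t),yaw)
    if fl:q=flip(q)
    P=ax+.085*np.array([-np.cos(th)*np.cos(yaw),-np.cos(th)*np.sin(yaw),np.sin(th)])
    for back in (0,.1):
      j=inverse_kinematics(P+(.011-back)*tz,q); print(fl,int(np.degrees(th)),t,back,None if j is None else np.array(j))
E
```

```text
top 114 axis [0.077  0.997  0.0017] yaw -0.07709769527471513 len 0.07468501735191155 mid [ 0.4622 -0.0662  0.1035]
side 83 axis [ 0.069   0.9975 -0.0125] yaw -0.06902347727641558 len 0.06712246518714099 mid [ 0.4656 -0.0685  0.1045]
foot z 0.011058013002256055 ((0.5415138602256775, -0.08593104034662247), (0.17604558169841766, 0.20405498147010803), 4.965851306915283)
high [ 0.5443 -0.0691  0.1409] 0.9952460703645718
0 0 50 0 None
0 0 50 0.1 None
0 0 40 0 None
0 0 40 0.1 None
0 0 30 0 [-0.2783 -0.7945  2.2503  0.0964  1.1708 -0.1925]
0 0 30 0.1 None
0 90 0 0 [-0.1975 -0.0425  1.4664 -0.      1.7177 -0.0975]
0 90 0 0.1 [-0.1975 -0.0255  1.2728 -0.      1.8943 -0.0975]
0 90 20 0 [-0.2226 -0.3537  1.7727  0.0426  1.3761 -0.1235]
0 90 20 0.1 [-0.2329 -0.431   1.664   0.0453  1.5624 -0.1254]
0 180 -20 0 [-0.1717  0.524   0.9978 -0.0266  1.968  -0.0777]
0 180 -20 0.1 [-0.1686  0.6256  0.6937 -0.0284  2.1704 -0.0805]
0 180 -30 0 [-0.1671  0.6907  0.8113 -0.0404  2.1618 -0.0806]
0 180 -30 0.1 [-0.1631  0.8935  0.3603 -0.0472  2.4099 -0.0898]
0 180 -40 0 [-0.1633  0.8644  0.6158 -0.0577  2.3577 -0.0894]
0 180 -40 0.1 None
0 180 -50 0 [-0.1604  1.0496  0.403  -0.0842  2.5591 -0.1092]
0 180 -50 0.1 None
1 0 50 0 None
1 0 50 0.1 None
1 0 40 0 None
1 0 40 0.1 None
1 0 30 0 None
1 0 30 0.1 None
1 90 0 0 None
1 90 0 0.1 None
1 90 20 0 None
1 90 20 0.1 None
1 180 -20 0 None
1 180 -20 0.1 None
1 180 -30 0 None
1 180 -30 0.1 None
1 180 -40 0 None
1 180 -40 0.1 None
1 180 -50 0 None
1 180 -50 0.1 None
```

Both views put the bar at about (0.464, -0.067, 0.099) with yaw about -0.073, so the axis is near (0.549, -0.073, 0.100). I hover over the bar and take one close look.

```bash
cat >> h.py <<'E'
YAW=-.073
def pose(P,t,d=0.,o=0.,up=0.):
    """TCP pose with bar at P, d m nearer the tips than the grasp point, offset o outward(-x), up"""
    q,tz=quat(np.radians(t),YAW)
    return np.asarray(P)+(.011-d)*tz-o*np.array([np.cos(YAW),np.sin(YAW),0])+[0,0,up],q
E
python3 - <<'E'
from bench import *
from h import *
np.set_printoptions(precision=4,suppress=True)
B=np.array([.464,-.067,.099])
for t in(22,25,28):
  for o in(0,.01,.018):
    for up in(0,.1): print(t,o,up,inverse_kinematics(*pose(B,t,.008,o,up)))
p,q=pose(B,0,0,.03,.12); move_to(p,q); print(state()["ee_pos"],p)
im=get_image("wrist"); cv2.imwrite("pics/w1.png",im["frame"]); np.savez("pics/w1.npz",**im)
y=yellow(im,(0,0,512,384)); y=y[(y[:,2]>.08)&(y[:,2]<.125)]
c=np.median(y,0);u=np.linalg.svd(y-y.mean(0))[2][0];s=(y-c)@u;print(len(y),c,u,np.ptp(s),c+u*(s.max()+s.min())/2,np.percentile(y,[2,98],0))
E
```

```text
22 0 0 [-0.2689 -0.6466  2.1196  0.0759  1.2921 -0.2029]
22 0 0.1 [-0.2689 -0.6421  1.9402  0.0734  1.4665 -0.1896]
22 0.01 0 [-0.2748 -0.6826  2.1409  0.0778  1.3071 -0.2077]
22 0.01 0.1 [-0.2748 -0.6735  1.9589  0.0755  1.4795 -0.1943]
22 0.018 0 [-0.2797 -0.7119  2.1579  0.0795  1.3199 -0.2118]
22 0.018 0.1 [-0.2797 -0.6987  1.9735  0.0772  1.4905 -0.1983]
25 0 0 [-0.2786 -0.704   2.1658  0.091   1.2528 -0.2153]
25 0 0.1 [-0.2786 -0.6958  1.9844  0.0873  1.4253 -0.1995]
25 0.01 0 [-0.2851 -0.7416  2.187   0.0933  1.2697 -0.2205]
25 0.01 0.1 [-0.2851 -0.728   2.0027  0.0899  1.4397 -0.2045]
25 0.018 0 [-0.2906 -0.7723  2.2039  0.0953  1.284  -0.2248]
25 0.018 0.1 [-0.2906 -0.754   2.017   0.092   1.4518 -0.2087]
28 0 0 [-0.2891 -0.7627  2.2126  0.1076  1.2146 -0.2291]
28 0 0.1 [-0.2891 -0.7503  2.0291  0.1026  1.3848 -0.2105]
28 0.01 0 [-0.2963 -0.8022  2.2338  0.1104  1.2336 -0.2345]
28 0.01 0.1 [-0.2963 -0.7835  2.047   0.1057  1.4007 -0.2158]
28 0.018 0 [-0.3024 -0.8345  2.2506  0.1127  1.2496 -0.239 ]
28 0.018 0.1 [-0.3024 -0.8103  2.0611  0.1083  1.4139 -0.2203]
[ 0.4343 -0.0643  0.2081] [ 0.4341 -0.0648  0.208 ]
768 [ 0.4621 -0.0632  0.104 ] [-0.0675 -0.9977  0.0031] 0.07679726621084515 [ 0.4619 -0.0662  0.104 ] [[ 0.4567 -0.1007  0.1013]
 [ 0.468  -0.0301  0.1056]]
```

View pics/w1.png

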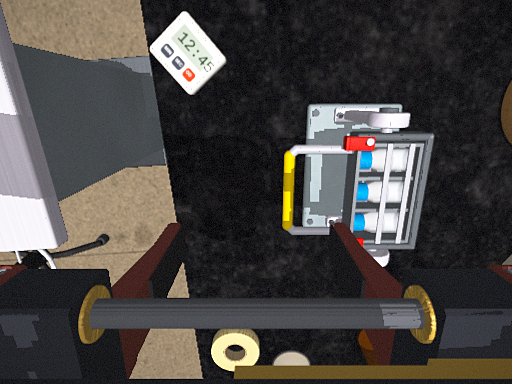

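The wrist view agrees: bar at px (290,190), centred at (0.463, -0.066, 0.0995). I insert tilted, close, and look at the forces.

```bash
sed -i 's/YAW=-.073/YAW=-.069/' h.py; cat >> h.py <<'E'
B=np.array([.463,-.066,.0995]); EX=np.array([np.cos(YAW),np.sin(YAW),0]); AX=B+.085*EX
def rep(state):
    s=state(); print("t%.2f"%s["time"],"off",np.round(s["ee_pos"],4),"F",np.round(s["ft_force"],1),"M",np.round(s["moment"],2),"gap%.4f ff%.1f"%(s["finger_gap"],s["finger_force"]))
E
python3 - <<'E'
from bench import *
from h import *
move_to(*pose(B,25,.008,.010,.08)); rep(state)
p,q=pose(B,25,.008,.010); move_l(p,.08,q); rep(state)
close(); rep(state); hold(.3); rep(state)
im=get_image("side"); cv2.imwrite("pics/s2.png",cv2.resize(im["frame"][180:320,180:340],None,fx=4.5,fy=4.0))
print(p)
E
```

```text
t3.08 off [ 0.4539 -0.0651  0.1774] F [ 0.  -0.6 -0. ] M [-0.05  0.28 -0.02] gap0.0881 ff0.0
t4.22 off [ 0.4546 -0.0655  0.0977] F [ 0.9  0.7 -0.6] M [-0.08  0.27 -0.  ] gap0.0877 ff0.0
t5.42 off [ 0.4567 -0.0656  0.1004] F [5.9 0.4 6.7] M [-0.06 -1.27  0.03] gap0.0087 ff30.0
t5.72 off [ 0.4567 -0.0656  0.1004] F [6.2 0.8 5.4] M [-0.04 -1.3   0.07] gap0.0090 ff30.0
[ 0.45428863 -0.06539796  0.09678108]
```

View pics/s2.png

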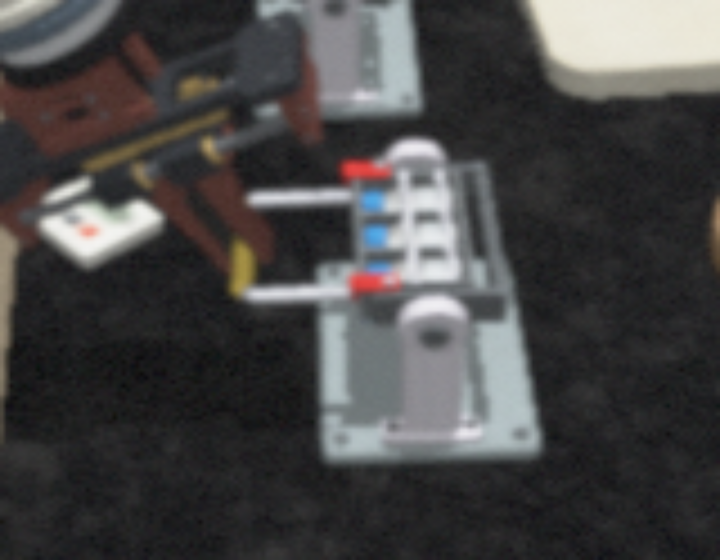

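The bar is gripped (gap 9 mm) at px (240,265) and already pulled out about 6 mm. I complete the tug, hold it, go back, and swing.

```bash
python3 - <<'E'
from bench import *
from h import *
p,q=pose(B,25,.008,.013); move_l(p,.03,q); rep(state); hold(.7); rep(state)
p,q=pose(B,25,.008,0); move_l(p,.04,q); rep(state)
for a in range(15,91,15):
    th=np.radians(a); t=25-55*a/180
    p,q=pose(AX+.085*(-np.cos(th)*EX+np.sin(th)*np.array([0,0,1])),t,.008); move_l(p,.1,q); print(a,end=" "); rep(state)
E
```

```text
t6.02 off [ 0.4551 -0.0655  0.101 ] F [17.5 -0.5  2.2] M [-0.13 -2.58  0.07] gap0.0088 ff30.0
t6.72 off [ 0.4551 -0.0655  0.1009] F [17.4 -0.7  2.5] M [-0.07 -2.61  0.02] gap0.0089 ff30.0
t7.19 off [ 0.4638 -0.0661  0.0998] F [-19.4   2.5  18.1] M [0.25 1.93 0.06] gap0.0089 ff30.0
15 t7.56 off [ 0.4652 -0.0662  0.1178] F [-10.    0.9   2.5] M [-0.02  1.68 -0.03] gap0.0089 ff30.0
30 t7.92 off [ 0.472  -0.0666  0.1383] F [-19.4   1.4   9.3] M [ 0.17  3.18 -0.04] gap0.0090 ff30.0
45 t8.29 off [ 0.4854 -0.0677  0.1586] F [-24.4   2.6  18.9] M [0.26 3.84 0.06] gap0.0093 ff30.0
60 t8.66 off [ 0.5055 -0.0691  0.1739] F [-11.1   0.7  16.7] M [0.09 1.73 0.07] gap0.0093 ff30.0
75 t9.03 off [ 0.5269 -0.0706  0.182 ] F [-2.6  1.5 15.3] M [0.03 0.6  0.02] gap0.0092 ff30.0
90 t9.39 off [ 0.5491 -0.0722  0.1841] F [ 0.8 -0.5 10.5] M [-0.09  0.01  0.04] gap0.0089 ff30.0
```

The pull reached 17 N, hard against the latch, and was held 0.7 s. The swing is halfway with low forces, so I continue.

```bash
python3 - <<'E'
from bench import *
from h import *
for a in list(range(105,181,15))+[182]:
    th=np.radians(a); t=25-55*min(a,180)/180
    p,q=pose(AX+.085*(-np.cos(th)*EX+np.sin(th)*np.array([0,0,1])),t,.008); move_l(p,.1,q); print(a,end=" "); rep(state)
hold(.3); rep(state)
im=get_image("side"); cv2.imwrite("pics/s3.png",cv2.resize(im["frame"][160:320,200:400],None,fx=4,fy=3.7))
E
```

```text
105 t9.76 off [ 0.5712 -0.0739  0.1804] F [ 4.  -1.7  7.5] M [-0.26 -0.45 -0.01] gap0.0090 ff30.0
120 t10.12 off [ 0.5914 -0.0753  0.1711] F [ 3.8 -2.   6.5] M [-0.34 -0.5   0.01] gap0.0093 ff30.0
135 t10.49 off [ 0.6088 -0.0766  0.1567] F [ 5.6 -1.7  3.4] M [-0.37 -0.85  0.15] gap0.0092 ff30.0
150 t10.86 off [ 0.6218 -0.0775  0.1384] F [ 4.9 -1.5  1. ] M [-0.41 -0.88  0.08] gap0.0091 ff30.0
165 t11.22 off [ 0.6296 -0.0781  0.117 ] F [ 4.6 -2.8  0.7] M [-0.47 -0.89  0.15] gap0.0091 ff30.0
180 t11.59 off [ 0.6309 -0.0781  0.0962] F [ 0.6 -2.1  1.4] M [-0.35  0.02  0.21] gap0.0094 ff30.0
182 t11.84 off [ 0.6309 -0.078   0.0958] F [-0.4 -2.8  8.1] M [-0.39  0.61  0.24] gap0.0096 ff30.0
t12.14 off [ 0.6309 -0.0781  0.0958] F [-0.1 -1.8  7.3] M [-0.4   0.57  0.16] gap0.0094 ff30.0
```

View pics/s3.png

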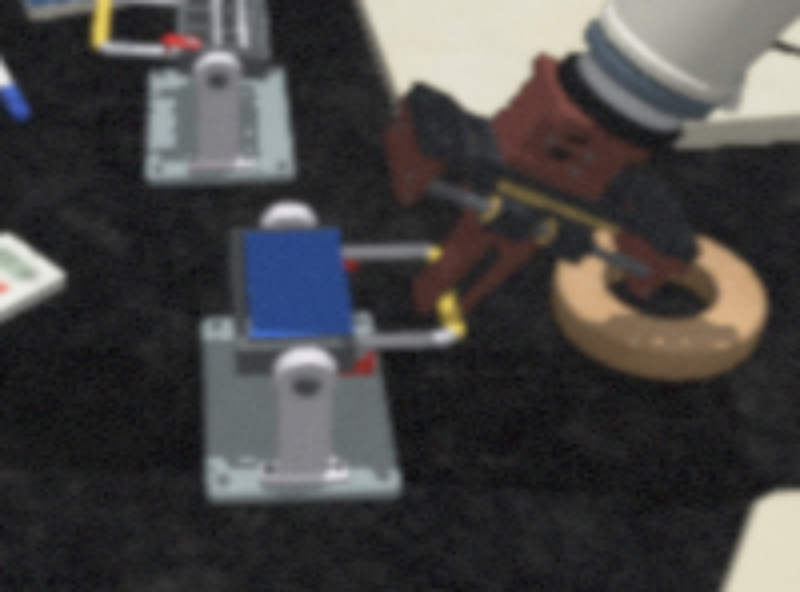

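The cassette is blue side up with the handle level on the far side (px (455,320)), against its stop (7 N press). I tilt a little more so the inner finger opens clear above the cassette, then release and retreat.

```bash
python3 - <<'E'
from bench import *
from h import *
P=AX+.085*EX
p,q=pose(P,-36,.008); move_l(p,.05,q); rep(state)
gripper_open(); rep(state)
_,tz=quat(np.radians(-36),YAW)
p2=p-.04*tz; move_l(p2,.05); rep(state)
move_l(p2+[0,0,.12],.12); rep(state)
hold(.3)
n=[get_image("side"),get_image("top")]
y=yellow(n[0],(200,160,400,320)); y=y[(y[:,2]>.06)&(y[:,2]<.15)&(abs(y[:,1]+.07)<.07)];print(len(y),np.median(y,0),"want",P)
cv2.imwrite("pics/s4.png",cv2.resize(n[0]["frame"][160:320,200:400],None,fx=4,fy=3.7))
E
```

```text
t12.45 off [ 0.6307 -0.0778  0.0957] F [-2.4 -2.  -1.5] M [-0.29  0.05  0.21] gap0.0090 ff30.0
t13.72 off [ 0.6308 -0.0776  0.0971] F [-0.6  0.3  0.3] M [-0.12 -0.16 -0.  ] gap0.0879 ff0.0
t14.67 off [ 0.6542 -0.0792  0.1291] F [ 0.1  0.5 -0.3] M [-0.1  -0.18  0.  ] gap0.0881 ff0.0Traceback (most recent call last):
  File "<stdin>", line 8, in <module>
bench.IKError: the arm cannot follow that straight line within its joint ranges
```

```bash
python3 - <<'E'
from bench import *
from h import *
P=AX+.085*EX
p=state()["ee_pos"]
for up,t in((.06,-30),(.08,-20),(.05,-20)):
    try: move_l(p+[0,0,up],.1,quat(np.radians(t),YAW)[0]); break
    except IKError as e: print(e)
rep(state); hold(.3)
im=get_image("side")
y=yellow(im,(200,160,400,320)); y=y[(y[:,2]>.06)&(y[:,2]<.15)&(abs(y[:,1]+.07)<.07)];print(len(y),np.median(y,0),"want",P)
cv2.imwrite("pics/s4.png",cv2.resize(im["frame"][160:320,200:400],None,fx=4,fy=3.7))
E
```

```text
t15.42 off [ 0.6541 -0.0792  0.1884] F [-0.3  0.2 -0.6] M [-0.1  -0.14 -0.05] gap0.0880 ff0.0
70 [ 0.63428599 -0.08073447  0.10513656] want [ 0.63259548 -0.07772069  0.0995    ]
```

View pics/s4.png

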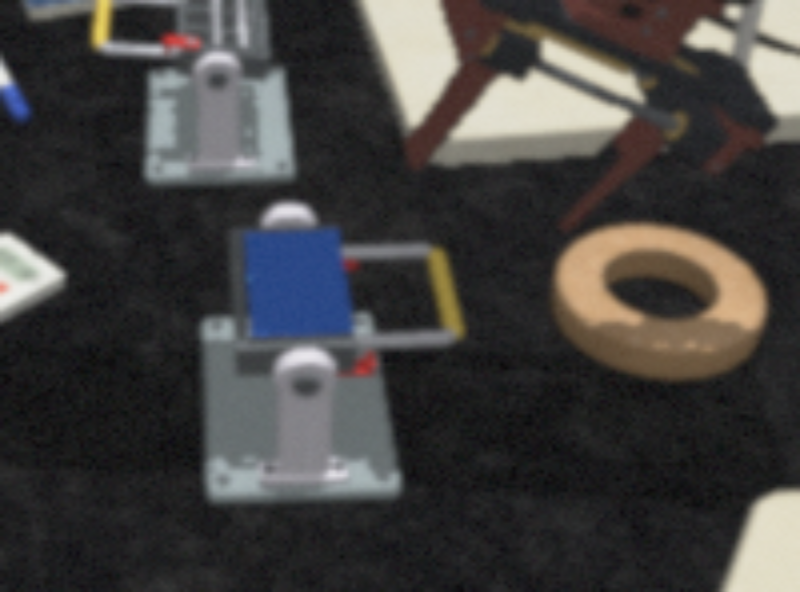

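The cassette is upside down, the bar is level (surface 105 mm, centre about 100 mm) at its home radius, and the gripper is clear.

```bash
python3 -c "
from bench import *
print(job_done())"
```

```text
the job is handed in; nothing more can be done
None
```

I tugged the loaded cassette against its latch (17 N, held 0.7 s), turned it upside down to its stop, let go and moved clear. The final picture shows it level and home, the empty one was left alone, and the job is handed in, though no verdict came back.

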